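Raise the sample ring with the cam lift and hold it at the top

TASK

The brass sample ring lies on the little table of the cam lift and has to be held at trimming height. Pull the lift's sprung lock knob straight up to its stop, where it catches and stays out, then swing the hand lever up to the cam's highest point (lever standing upright, square to the base), without swinging it on over the top and with the ring still lying in its table, and finish while holding the lever there by its handle: do not let go. Leave the other things on the bench alone.

Things in the scene. Friction and masses are not known exactly. Their poses are not given: they have to be found in the camera images.
- cam_lift: Cam lift fixed to the bench: dark base plate 120 x 104 x 10 mm, two grey cheeks, a horizontal shaft 70 mm above the bench, a small round aluminium table on top. Its yaw varies. Origin: centre of the base's underside. x: away from the robot at yaw 0; y: along the shaft; z: up. Lever on the -y side, lock knob on the +y side.
- lock_knob_grip (a point): Centre of the black round lock knob, 20 mm across, 22 mm tall, 72 mm to the lift's +y side, 123 mm above the bench when home. Slides straight up 16 mm. Under it are a collar 16 mm wide up to 109 mm and a bracket 24 mm wide (x) up to 104 mm above the bench. The ring is 27 mm from the knob's side, so close the fingers along the lift's x.
- lock_knob (a joint): How far the lock knob is pulled out: 0 home, 0.016 m at its stop. A spring draws it home with about 6 N, less as it is pulled; past 0.0115 m it snaps outward (about 4 N) and stays out when released. While it is home its pin keeps the lever from turning beyond about 0.2 rad.
- lever_handle (a point): Centre of the lever's handle: black round sleeve 17 mm thick, 56 mm long, parallel to the lift's y, revolving freely on its pin: pinch it from above, fingers closing along the lift's x; the gripper need not turn as the lever swings. 100 mm from the shaft. The lever arm, 8 mm thick, lies 31 mm from this point towards the lift. 70 mm above the bench when down, 170 mm when upright.
- lever_axis (a point): The point on the shaft's centre line that the handle's centre circles about (radius 100 mm), 70 mm above the bench and 88 mm to the lift's -y side.
- cam_lever (a joint): Lever angle, rad. 0: level, pointing along the lift's +x (away from the robot at yaw 0), as at the start; grows as the handle rises and moves towards -x. The cam's highest point is 1.571 (upright); beyond it, up to 2.4, the table sinks again. Sprung back to 0 with about 1 to 3 N at the handle; falls back when let go.
- lift_table (a joint): Rise of the table, m: 0 at rest, about 0.012 at the cam's highest point.
- table_top (a point): Centre of the round table's floor on which the ring lies, 99 mm above the bench when the table is down. The table is 76 mm across with a rim 3 mm high and 1.5 mm thick.
- ring_center (a point): Centre of the loose brass sample ring, 69 mm across, 20 mm high, lying in the table; half-way up (10 mm above the table's floor).
- cutter_ring: Bystander: steel cutter ring 68 mm across, 30 mm high, standing on the bench right of the lift. Origin under its centre.
- moisture_tin: Bystander: aluminium tin with lid, 64 mm across, 37 mm high, on the bench left of the lift. Origin under its centre.
- porous_stone: Bystander: light brown stone disc 62 mm across, 9 mm thick, on the bench right of the lift's front. Origin under its centre.
Not all that is in view belongs to the job. Leave any orange look-alike of the part that bears ring_center alone.

How it is judged:
By the outcome, as a careful person would: the job done as asked, in the order asked, and still so for the second after the job is handed in, while the arm keeps its last pose, push and grip.
It also fails if it takes over 51 s, if anything falls off the work surface, if the arm or the gripper's body presses on something with over 40 N, if the wrist force passes 120 N, or if a joint passes its speed limit or range.

ROBOT

A 6-joint arm with a two-finger parallel gripper is mounted at the origin on a cart in front of the work surface, level with it; the furniture and walls round the work are solid. World frame = base frame: x ahead of the robot, y to its left, z up, the work surface at z = 0. Lengths are in m, angles in rad, forces in N, time in s.
With the tool pointing down it reaches from about 0.35 to 0.775 m from the base axis. Payload 5.5 kg.
Tool frame: the origin (TCP) lies between the finger pads; the fingertips stand 11 mm ahead of it and the grasp point (between the pads) lies 8 mm behind it (tips_ahead is the distance from the TCP to the fingertips, in m); z points along the fingers, y is the line along which they close (so a half turn about z gives the same grasp; the last joint's range is limited). The gripper opens to 85 mm and grips with 20 to 120 N. Pads are 22 mm wide; open, the fingers measure 114 mm over their backs; the gripper's body (76 mm by 85 mm) begins 54 mm behind the grasp point. The pads swing forward as they close: fully open they stand 13 mm farther back than shut.
Start: joints at [1.152, 0.313, 0.046, 1.304, 0, 1.431], TCP at [0.158, 0.553, 0.242] pointing down, gripper open.
Joint ranges: [-2.76, 2.76], [-0.86, 1.69], [-1.03, 1.26], [-2.2, 2.34], [-1.47, 1.5], [-3.14, 3.14]. Speed limits (rad/s): [2.57, 2.57, 3.14, 3.14, 3.14, 3.14].

INTERFACE

Orientations are given as a unit quaternion [w, x, y, z].
In Python, from workcell import * gives the robot as it stands. The module is installed in compiled form; this text tells all that it offers.
- The arm moves only by the tool jog_arm, never from a script. Its argument "moves" is a list of rows, each an object with "fingers": the closure, from 0 (fully open) to 1 (shut); "slide": the shift along the tool's x, y, z in mm, a list of three; "angular": the turn, a rotation vector about the tool's x, y, z in degrees, a list of three. A call has 1 to 10 rows; each row is the pose to reach, as a shift and turn from the pose commanded when the call began, along the tool's axes at that moment; what a row does not reach only later rows make up. A row lasts 1/12 s, in which the tool goes at most 41.7 mm and 7.16 degrees, less where a joint would pass 70% of its speed; a pose out of reach is approached as far as the arm can. A call with a gripper value outside its range is refused whole. The fingers move at their own pace and stop on an object; "squeeze" is the grip in N (left out, the last holds). Time passes only in rows, so rows that repeat a pose let the fingers close. It gives the time, the measured TCP pose, the force, the opening and the grip force at its end, in the units of the state.
- get_state(): the state, without advancing time (a new reading comes with each control period).
- read_camera(name): name is "scene" or "top"; returns a dict with "color" (384x512x3 uint8, red, green, blue), "fovy" (degrees; the focal length in pixels is half the picture's height over the tangent of half this angle, whatever the lens; pixels are square), "cx", "cy" (the principal point, pixels), "D" ([k1, k2, p1, p2, k3] as OpenCV has them; the pictures are not rectified), "world_from_camera" (4x4, takes a point from camera to world coordinates). Camera axes: x right, y down, z forward; pixel columns grow to the right and rows downward; lengths in m; the calibration is good to about 2 mm. A picture is of the moment at which its call begins. There is no depth.
- hand_in(): hands the job in; it is judged then, once.
Trained networks look in a picture, given as the dict that the camera call returned (one of the last four; its "shot" number tells which), for a name from the list of things; names that differ only in an ending like _2 or _b are one class to them, and where a whole thing is asked for, a point or a joint stands for the part that bears it (a point fixed in the world has none). Each returns a list of dicts, best first, with "p" (0 to 1); they miss things now and then, are a little off and sometimes report something else, mostly with a low value. They report only what shows in the picture. A call takes as long as a camera call. They do not tell look-alikes from the thing itself.
- look_for(target, picture): "point" ([column, row] in pixels, amid what is visible of it).
- tip_of(target, picture): "point" ([column, row] in pixels: a listed point, or the origin of a listed thing).
The state is a dict: "clock": time; "joint_pos": joint angles; "qvel": joint speeds; "tau": joint torques, N m; "tcp_pos": TCP position; "orientation": TCP orientation; "wrist_force": force on the tool from outside, world axes, zero at the start; "ft_torque": the same for the moment, N m; "finger_gap": finger opening in m; "grip_force": force on a finger pad.
Only numpy, scipy, OpenCV 4.12 (cv2) and the standard library are available. Lean on these libraries where they do the work, as an engineer would, in place of code of your own. Each camera call takes 0.05 s, during which the arm holds its last target. There are 200 camera calls.

## Working session

There is one attempt and no reset: what is moved stays moved. The work goes in short steps, Python scripts to look and compute and a tool call to move; the robot and the scene stay as the last step left them, time stands still between calls to the robot, and variables do not carry over. Pictures are saved under pics/ and viewed, at most 10 in all, crops included, and the job is handed in when it is done.

Besides the shell and the picture viewer there is one more tool, called after ">>>" as a command line: name --argument value ..., lists and objects as JSON in quotes. jog_arm: Moves the arm, as the interface text tells. Its arguments: {"type":"object","properties":{"moves":{"type":"array","items":{"type":"object","properties":{"fingers":{"type":"number"},"slide":{"type":"array","items":{"type":"number"}},"angular":{"type":"array","items":{"type":"number"}}}}},"squeeze":{"type":"number"}},"required":["moves"]}

```bash
mkdir -p pics; cat > h.py <<'E'
from workcell import *
import numpy as np, cv2
from scipy.optimize import least_squares
from scipy.spatial.transform import Rotation as R
def K(p):
    f=p["color"].shape[0]/2/np.tan(np.radians(p["fovy"])/2)
    return np.array([[f,0,p["cx"]],[0,f,p["cy"]],[0,0,1.]])
def proj(p,X):
    T=np.linalg.inv(p["world_from_camera"])
    return cv2.projectPoints(np.atleast_2d(X).astype(float),cv2.Rodrigues(T[:3,:3])[0],T[:3,3],K(p),np.array(p["D"],float))[0][:,0]
def ray(p,uv):
    d=cv2.undistortPoints(np.array([[uv]],float),K(p),np.array(p["D"],float))[0,0]
    T=np.array(p["world_from_camera"]); return T[:3,3],T[:3,:3]@np.array([d[0],d[1],1])
def atz(p,uv,z):
    o,d=ray(p,uv); return o+d*(z-o[2])/d[2]
def save(p,n): cv2.imwrite("pics/"+n+".png",p["color"][:,:,::-1])
E
cat > m.py <<'E'
from h import *
s=get_state();print(s["clock"],s["tcp_pos"],s["orientation"],s["finger_gap"])
L={"lock_knob_grip":[0,.072,.123],"lever_handle":[.1,-.088,.07],"lever_axis":[0,-.088,.07],"table_top":[0,0,.099],"ring_center":[0,0,.109],"cam_lift":[0,0,0]}
obs=[];ps=[]
for c in ("scene","top"):
    p=read_camera(c);save(p,c+"0");ps.append(p)
    for n in L:
        r=tip_of(n,p); print(c,n,[(np.round(q["point"],1).tolist(),round(q["p"],2),atz(p,q["point"],L[n][2]).round(3)[:2].tolist()) for q in r[:3]])
        if r and r[0]["p"]>.4: obs.append((p,n,np.array(r[0]["point"])))
def w(v,X): c,s=np.cos(v[2]),np.sin(v[2]); return [v[0]+c*X[0]-s*X[1],v[1]+s*X[0]+c*X[1],X[2]]
f=lambda v: np.concatenate([proj(p,w(v,L[n]))[0]-u for p,n,u in obs])
best=min((least_squares(f,[.55,.0,y],loss="soft_l1",f_scale=2) for y in (-2,-1,0,1,2,3)),key=lambda r:r.cost)
print(best.x,best.cost,[ (n,np.round(e,1).tolist()) for (p,n,u),e in zip(obs,f(best.x).reshape(-1,2))])
for n in L: print(n,np.round(w(best.x,L[n]),4))
cv2.imwrite("pics/both.png",cv2.resize(np.vstack([ps[0]["color"],ps[1]["color"]]),None,fx=.78,fy=.78)[:,:,::-1])
E
python3 m.py
```

```text
0.0 [0.15805877 0.55233331 0.24140716] [-2.49014204e-04  1.38968613e-01  9.90296363e-01 -8.81012725e-04] 0.0854192050944021
scene lock_knob_grip [([202.4, 191.9], 0.44, [0.448, 0.217])]
scene lever_handle [([264.1, 208.9], 0.61, [0.558, 0.077])]
scene lever_axis [([181.4, 204.4], 0.69, [0.404, 0.269]), ([248.2, 228.9], 0.65, [0.469, 0.056])]
scene table_top [([223.3, 209.5], 0.71, [0.455, 0.14])]
scene ring_center [([224.2, 208.9], 0.53, [0.452, 0.132])]
scene cam_lift [([224.9, 235.1], 0.85, [0.449, 0.134]), ([218.1, 211.8], 0.27, [0.502, 0.221])]
top lock_knob_grip [([209.4, 235.4], 0.39, [0.453, 0.22])]
top lever_handle [([270.3, 189.2], 0.69, [0.568, 0.075])]
top lever_axis [([275.6, 232.1], 0.91, [0.462, 0.062])]
top table_top [([238.2, 231.0], 0.88, [0.464, 0.154])]
top ring_center [([243.1, 235.3], 0.71, [0.454, 0.142]), ([300.7, 117.6], 0.49, [0.741, 0.004])]
top cam_lift [([243.0, 232.4], 0.82, [0.46, 0.142])]
[0.45603371 0.14648299 0.13157145] 202.2652888560315 [('lock_knob_grip', [-0.4, 0.1]), ('lever_handle', [3.1, -0.8]), ('lever_axis', [65.7, 24.2]), ('table_top', [-1.3, -1.3]), ('ring_center', [-2.4, -3.2]), ('cam_lift', [-1.1, -3.3]), ('lever_handle', [1.2, 0.5]), ('lever_axis', [1.2, -2.4]), ('table_top', [3.1, 3.3]), ('ring_center', [-1.8, -0.9]), ('cam_lift', [-1.5, 1.5])]
lock_knob_grip [0.4466 0.2179 0.123 ]
lever_handle [0.5667 0.0724 0.07  ]
lever_axis [0.4676 0.0592 0.07  ]
table_top [0.456  0.1465 0.099 ]
ring_center [0.456  0.1465 0.109 ]
cam_lift [0.456  0.1465 0.    ]
```

View pics/both.png

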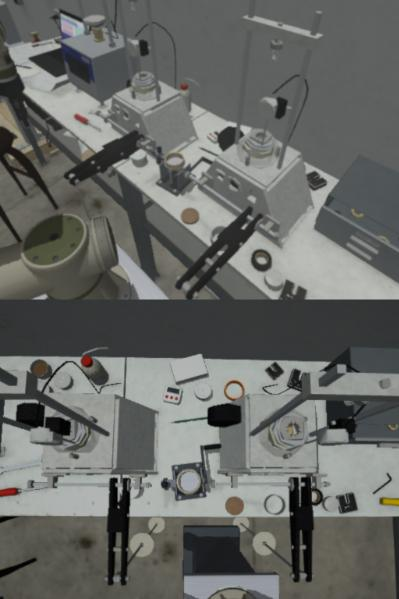

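```bash
cat > go.py <<'E'
from h import *
import sys
# target tcp x,y,z, yaw of tool-y line (deg): prints slide mm and angular deg from the present pose, tool down
def go(x,y,z,yawclose):
    s=get_state();q=s["orientation"];r=R.from_quat([q[1],q[2],q[3],q[0]]);M=r.as_matrix()
    best=None
    for k in (0,180):
        a=np.radians(yawclose+k);yy=np.array([np.cos(a),np.sin(a),0]);zz=np.array([0,0,-1.]);T=np.c_[np.cross(yy,zz),yy,zz]
        rv=np.degrees((r.inv()*R.from_matrix(T)).as_rotvec()); 
        if best is None or np.linalg.norm(rv)<np.linalg.norm(best): best=rv
    print("clock",round(s["clock"],2),"tcp",np.round(s["tcp_pos"],4),"F",np.round(s["wrist_force"],1),"j6",s["joint_pos"][5].round(2),"slide",np.round(M.T@(np.array([x,y,z])-s["tcp_pos"])*1000,1),"ang",best.round(1)); print("tool axes in world\n",M.round(3))
if __name__=="__main__": go(*map(float,sys.argv[1:]))
E
python3 go.py .4466 .2179 .2 7.5
```

```text
clock 0.7 tcp [0.1583 0.5529 0.2424] F [ 0.1 -0.3  0.3] j6 1.43 slide [-369.4 -242.7   42.3] ang [ 0.  -0.  66.5]
tool axes in world
 [[-0.961  0.275  0.   ]
 [ 0.275  0.961  0.   ]
 [-0.     0.    -1.   ]]
```

```bash
python3 - <<'E'
from h import *
a=cv2.imread("pics/top0.png");b=cv2.imread("pics/scene0.png")
c=cv2.resize(a[60:384,50:450],None,fx=2,fy=2,interpolation=cv2.INTER_CUBIC)[:600]
cv2.imwrite("pics/topc.png",c[:, :800])
cv2.imwrite("pics/scenec.png",cv2.resize(b[130:290,120:330],None,fx=3.7,fy=3.7,interpolation=cv2.INTER_CUBIC))
p=read_camera("top");print(np.array(p["world_from_camera"]).round(3))
for n,u in dict(lbeam=(150,330),lbeamtop=(150,225),lmachR=(205,200),rmachL=(280,200),rbeam=(380,330)).items(): print(n,[atz(p,u,z).round(3)[:2] for z in(0,.1,.2,.3)])
E
```

```text
[[ 0.006 -0.994  0.108  0.465]
 [-0.999 -0.01  -0.032  0.143]
 [ 0.033 -0.107 -0.994  0.953]
 [ 0.     0.     0.     1.   ]]
lbeam [array([0.208, 0.379]), array([0.235, 0.355]), array([0.262, 0.33 ]), array([0.289, 0.305])]
lbeamtop [array([0.478, 0.388]), array([0.476, 0.363]), array([0.475, 0.337]), array([0.474, 0.311])]
lmachR [array([0.545, 0.245]), array([0.537, 0.234]), array([0.528, 0.223]), array([0.52 , 0.213])]
rmachL [array([0.547, 0.044]), array([0.539, 0.054]), array([0.53 , 0.065]), array([0.521, 0.075])]
rbeam [array([ 0.206, -0.22 ]), array([ 0.233, -0.182]), array([ 0.261, -0.144]), array([ 0.288, -0.105])]
```

View pics/topc.png

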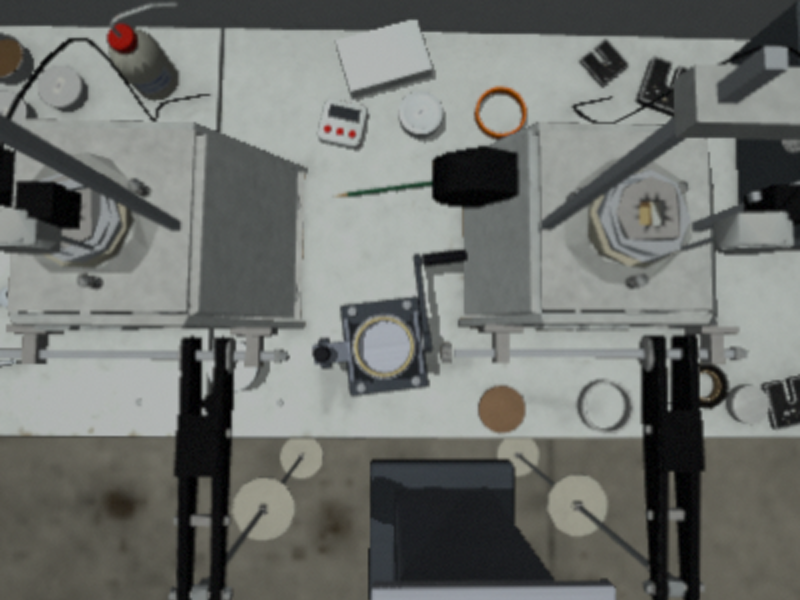

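View pics/scenec.png

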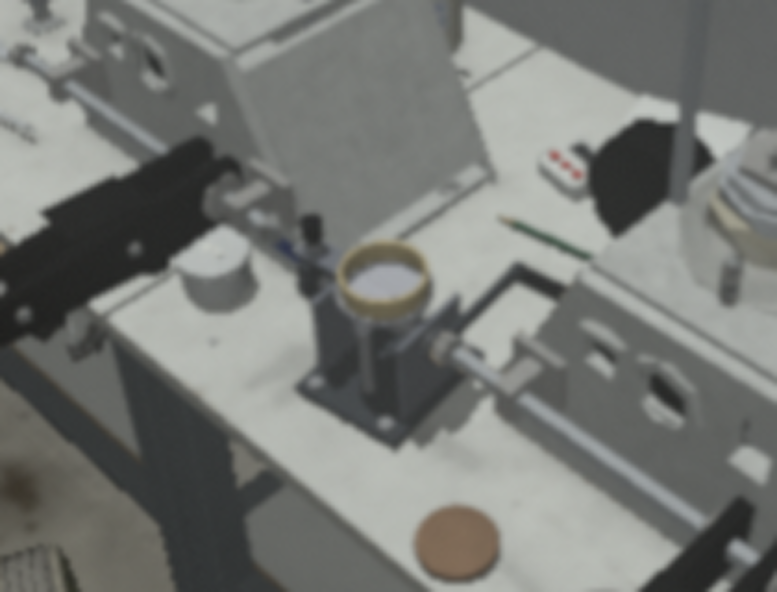

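```bash
python3 - <<'E'
from h import *
a,b=read_camera("scene"),read_camera("top")
def tri(s,t):
    s=np.array(s)/3.7+[120,130];t=np.array(t)/2+[50,60]
    f=lambda X:np.r_[proj(a,X)[0]-s,proj(b,X)[0]-t]
    r=least_squares(f,[.5,.1,.1]);return r.x.round(3),round(r.cost,1)
for n,s,t in [("beamL end",(225,165),(217,340)),("rodR end",(440,345),(447,352)),("rodL end",(278,240),(285,355)),("black head",(650,190),(475,178)),
 ("machL top near corner",(235,62),(197,325)),("machL top far corner",(395,-5),(200,125)),("machL bottom near",(300,265),(300,322)),("machR top near",(600,265),(540,320)),("machR post",(690,190),(548,222)),("tin top",(215,250),(255,372)),("bracketR",(530,345),(503,345))]: print(n,tri(s,t))
print(np.array(a["world_from_camera"]).round(2)[:,3])
for n in("lock_knob_grip","moisture_tin","cutter_ring"):
  for p in(a,b):
    r=look_for(n,p);print(n,[(np.round(q["point"]),q["p"]) for q in r[:2]])
E
```

```text
beamL end (array([0.465, 0.34 , 0.108]), np.float64(0.0))
rodR end (array([0.451, 0.071, 0.096]), np.float64(0.6))
rodL end (array([0.449, 0.263, 0.082]), np.float64(1.0))
black head (array([0.655, 0.041, 0.138]), np.float64(0.0))
machL top near corner (array([0.482, 0.337, 0.205]), np.float64(2.1))
machL top far corner (array([0.703, 0.361, 0.157]), np.float64(12.9))
machL bottom near (array([0.482, 0.258, 0.035]), np.float64(12.2))
machR top near (array([ 0.494, -0.024,  0.206]), np.float64(16.0))
machR post (array([ 0.593, -0.029,  0.214]), np.float64(3.3))
tin top (array([0.424, 0.305, 0.061]), np.float64(1.5))
bracketR (array([0.465, 0.005, 0.132]), np.float64(4.6))
[-0.04 -0.45  0.85  1.  ]
lock_knob_grip [(array([199., 190.]), 0.39)]
lock_knob_grip [(array([210., 236.]), 0.6)]
moisture_tin [(array([179., 200.]), 0.67)]
moisture_tin [(array([172., 243.]), 0.43)]
cutter_ring [(array([275., 297.]), 0.56)]
cutter_ring [(array([212., 235.]), 0.69), (array([361., 257.]), 0.63)]
```

>>> jog_arm --moves '[{"slide": [-20,-13,0],"angular": [0,0,4]},{"slide": [-50,-33,0],"angular": [0,0,9]},{"slide": [-82,-54,0],"angular": [0,0,15]},{"slide": [-114,-75,0],"angular": [0,0,21]},{"slide": [-146,-96,0],"angular": [0,0,27]},{"slide": [-178,-117,0],"angular": [0,0,33]},{"slide": [-210,-138,0],"angular": [0,0,39]},{"slide": [-242,-159,0],"angular": [0,0,45]},{"slide": [-270,-178,0],"angular": [0,0,50]},{"slide": [-290,-191,0],"angular": [0,0,54]}]'

```text
schema error: expected keys fingers, slide, angular
```

```bash
python3 go.py .4466 .2179 .21 7.5
```

```text
clock 1.15 tcp [0.1583 0.5528 0.2423] F [-0.8 -0.2 -0.9] j6 1.43 slide [-369.4 -242.6   32.3] ang [ 0.  -0.  66.5]
tool axes in world
 [[-0.961  0.275  0.   ]
 [ 0.275  0.961  0.   ]
 [ 0.     0.    -1.   ]]
```

>>> jog_arm --moves '[{"fingers": 0.3,"slide": [-20,-13,0],"angular": [0,0,4]},{"fingers": 0.3,"slide": [-50,-33,0],"angular": [0,0,9]},{"fingers": 0.3,"slide": [-82,-54,0],"angular": [0,0,15]},{"fingers": 0.3,"slide": [-114,-75,0],"angular": [0,0,21]},{"fingers": 0.3,"slide": [-146,-96,0],"angular": [0,0,27]},{"fingers": 0.3,"slide": [-178,-117,0],"angular": [0,0,33]},{"fingers": 0.3,"slide": [-210,-138,0],"angular": [0,0,39]},{"fingers": 0.3,"slide": [-242,-159,0],"angular": [0,0,45]},{"fingers": 0.3,"slide": [-270,-178,0],"angular": [0,0,50]},{"fingers": 0.3,"slide": [-290,-191,0],"angular": [0,0,54]}]' --squeeze 40

```text
clock: 1.98
tcp_pos: [0.386, 0.2871, 0.2425]
orientation: [0.0, 0.576, 0.817, 0.0]
wrist_force: [0.2, 0.4, 0.5]
finger_gap: 0.0598
grip_force: 0.0
```

```bash
python3 go.py .4466 .2179 .21 7.5
```

```text
clock 1.98 tcp [0.386  0.2871 0.2425] F [0.2 0.4 0.5] j6 1.7 slide [-85.6  33.7  32.5] ang [ 0.   0.  12.2]
tool axes in world
 [[-0.337  0.942  0.001]
 [ 0.942  0.337 -0.   ]
 [-0.     0.001 -1.   ]]
```

>>> jog_arm --moves '[{"fingers": 0.3,"slide": [-28,11,8],"angular": [0,0,4]},{"fingers": 0.3,"slide": [-58,23,20],"angular": [0,0,9]},{"fingers": 0.3,"slide": [-80,31,40],"angular": [0,0,12.2]},{"fingers": 0.3,"slide": [-85.6,33.7,55],"angular": [0,0,12.2]},{"fingers": 0.3,"slide": [-85.6,33.7,60],"angular": [0,0,12.2]},{"fingers": 0.3,"slide": [-85.6,33.7,60],"angular": [0,0,12.2]}]'

```text
clock: 2.48
tcp_pos: [0.4445, 0.2199, 0.181]
orientation: [-0.001, 0.658, 0.753, -0.001]
wrist_force: [0.5, 0.7, -0.1]
finger_gap: 0.0598
grip_force: 0.0
```

```bash
python3 go.py .4466 .2179 .131 7.5; python3 m.py | grep -v "^clock"; python3 - <<'E'
import cv2,numpy as np
b=cv2.imread("pics/scene0.png")[130:260,130:300];a=cv2.imread("pics/top0.png")[160:290,150:320]
cv2.imwrite("pics/c2.png",cv2.resize(np.vstack([b,a]),None,fx=2.3*1,fy=2.3,interpolation=cv2.INTER_CUBIC))
E
```

```text
clock 2.48 tcp [0.4445 0.2199 0.181 ] F [ 0.5  0.7 -0.1] j6 1.73 slide [-2.3  2.  50. ] ang [-0.2  0.   0.3]
tool axes in world
 [[-0.135  0.991 -0.003]
 [ 0.991  0.135 -0.001]
 [-0.    -0.003 -1.   ]]
2.4833 [0.4445027  0.21993521 0.18095958] [-0.00100695  0.65754898  0.75341008 -0.0012558 ] 0.05975965469241586
scene lock_knob_grip [([202.0, 187.3], 0.62, [0.46, 0.234])]
scene lever_handle [([242.1, 277.1], 0.73, [0.343, -0.044]), ([268.1, 207.6], 0.6, [0.57, 0.072])]
scene lever_axis [([249.1, 228.2], 0.85, [0.472, 0.056]), ([265.5, 208.7], 0.49, [0.561, 0.074])]
scene table_top [([222.8, 207.8], 0.71, [0.459, 0.146])]
scene ring_center [([223.9, 207.5], 0.74, [0.455, 0.137])]
scene cam_lift [([228.5, 229.1], 0.95, [0.473, 0.144]), ([245.9, 226.7], 0.59, [0.516, 0.112])]
top lock_knob_grip [([239.2, 232.6], 0.74, [0.46, 0.151])]
top lever_handle [([269.6, 187.2], 0.75, [0.573, 0.077])]
top lever_axis [([278.3, 235.5], 0.93, [0.453, 0.056])]
top table_top [([240.7, 230.7], 0.82, [0.465, 0.148])]
top ring_center [([300.6, 114.9], 0.69, [0.748, 0.004]), ([243.5, 236.1], 0.45, [0.452, 0.141]), ([300.1, 266.1], 0.24, [0.383, 0.008])]
top cam_lift [([243.4, 232.1], 0.81, [0.461, 0.141])]
[0.46307342 0.14362702 0.08173017] 614.159902960697 [('lock_knob_grip', [3.4, 3.3]), ('lever_handle', [28.0, -68.2]), ('lever_axis', [-0.5, 0.4]), ('table_top', [1.7, -0.4]), ('ring_center', [0.4, -2.6]), ('cam_lift', [-2.4, 1.9]), ('lock_knob_grip', [-27.9, 1.1]), ('lever_handle', [5.2, 1.3]), ('lever_axis', [-0.2, -6.9]), ('table_top', [1.8, 0.6]), ('ring_center', [-58.1, 116.4]), ('cam_lift', [-0.8, -0.8])]
lock_knob_grip [0.4572 0.2154 0.123 ]
lever_handle [0.5699 0.0641 0.07  ]
lever_axis [0.4703 0.0559 0.07  ]
table_top [0.4631 0.1436 0.099 ]
ring_center [0.4631 0.1436 0.109 ]
cam_lift [0.4631 0.1436 0.    ]
```

View pics/c2.png

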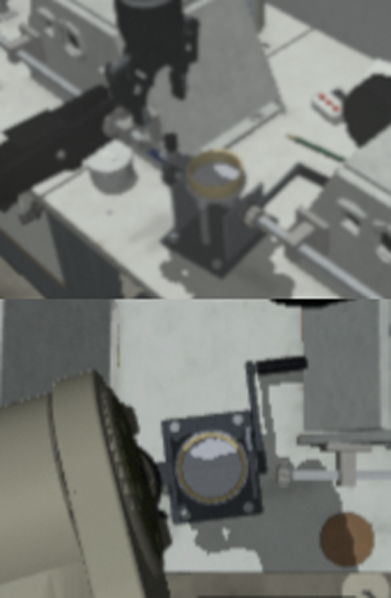

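```bash
python3 - <<'E'
from h import *
a,b=read_camera("scene"),read_camera("top")
print("scene",atz(a,(203.9,192.5),.123),atz(a,(202.4,191.9),.123),"top",atz(b,(211.2,236.3),.134))
print("bolts z.012",[atz(b,(x/2.3+150,(y-299)/2.3+160),.012).round(4)[:2] for x,y in((174,428),(240,418),(250,508),(182,517))])
print("ring ctr top z.119",atz(b,(212/2.3+150,(467-299)/2.3+160),.119))
s=get_state()
for d in(-.03,.03): print("finger tips proj",proj(a,[s["tcp_pos"][0]+d,s["tcp_pos"][1]+d*.135,.17])[0])
c=a["color"][150:215,165:235,::-1];cv2.imwrite("pics/c3.png",cv2.resize(c,None,fx=8,fy=8,interpolation=cv2.INTER_CUBIC))
for X in([.4466,.2179,.134],[.4466,.2179,.112],[.452,.2165,.123]): print((proj(a,X)[0]-[165,150])*8)
E
```

```text
scene [0.44887269 0.21237038 0.123     ] [0.44763179 0.21745482 0.123     ] top [0.45146483 0.21465918 0.134     ]
bolts z.012 [array([0.5025, 0.1884]), array([0.5145, 0.113 ]), array([0.4125, 0.1011]), array([0.402 , 0.1779])]
ring ctr top z.119 [0.45917186 0.14443905 0.119     ]
finger tips proj [192.16775632 185.04469679]
finger tips proj [206.70702039 173.69247762]
[293.40539678 313.10488268]
[298.94500306 358.65883219]
[310.19134806 330.49762123]
```

View pics/c3.png

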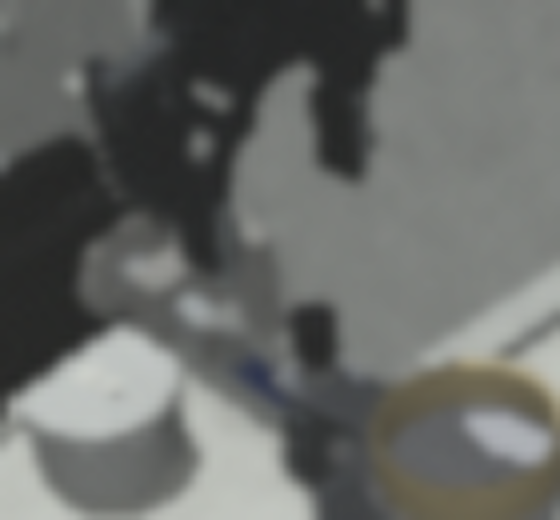

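```bash
python3 go.py .450 .215 .120 7.3
```

```text
clock 3.28 tcp [0.4454 0.2205 0.1823] F [-0.   0.3  0. ] j6 1.73 slide [-6.1  3.8 62.3] ang [-0.  -0.   0.5]
tool axes in world
 [[-0.136  0.991 -0.   ]
 [ 0.991  0.136  0.   ]
 [ 0.    -0.    -1.   ]]
```

>>> jog_arm --moves '[{"fingers": 0.3,"slide": [-6,4,12],"angular": [0,0,0.5]},{"fingers": 0.3,"slide": [-6,4,30],"angular": [0,0,0.5]},{"fingers": 0.3,"slide": [-6,4,42],"angular": [0,0,0.5]},{"fingers": 0.3,"slide": [-6,4,50],"angular": [0,0,0.5]},{"fingers": 0.3,"slide": [-6,4,56],"angular": [0,0,0.5]},{"fingers": 0.3,"slide": [-6,4,60],"angular": [0,0,0.5]},{"fingers": 0.3,"slide": [-6,4,62],"angular": [0,0,0.5]},{"fingers": 0.3,"slide": [-6,4,62],"angular": [0,0,0.5]}]'

```text
clock: 3.95
tcp_pos: [0.4503, 0.2152, 0.1203]
orientation: [-0.0, 0.66, 0.751, 0.0]
wrist_force: [-0.3, -0.2, -0.3]
finger_gap: 0.06
grip_force: 0.0
```

```bash
python3 go.py .450 .215 .120 7.3;  python3 - <<'E'
from h import *
a=read_camera("scene")
c=a["color"][155:215,170:240,::-1];cv2.imwrite("pics/c4.png",cv2.resize(c,None,fx=8,fy=8,interpolation=cv2.INTER_CUBIC))
E
```

```text
clock 3.95 tcp [0.4503 0.2152 0.1203] F [-0.3 -0.2 -0.3] j6 1.73 slide [-0.1 -0.3  0.3] ang [ 0. -0.  0.]
tool axes in world
 [[-0.128  0.992  0.   ]
 [ 0.992  0.128  0.   ]
 [ 0.     0.    -1.   ]]
```

View pics/c4.png

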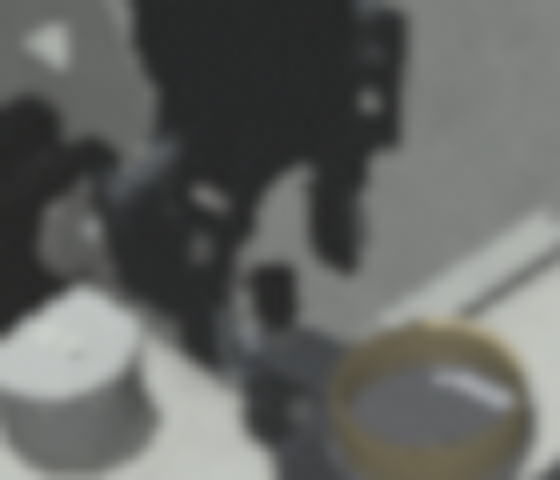

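>>> jog_arm --moves '[{"fingers": 0.6,"slide": [0,0,0],"angular": [0,0,0]},{"fingers": 0.7,"slide": [0,0,0],"angular": [0,0,0]},{"fingers": 0.8,"slide": [0,0,0],"angular": [0,0,0]},{"fingers": 0.85,"slide": [0,0,0],"angular": [0,0,0]},{"fingers": 0.9,"slide": [0,0,0],"angular": [0,0,0]},{"fingers": 0.9,"slide": [0,0,0],"angular": [0,0,0]}]' --squeeze 20

```text
clock: 4.5
tcp_pos: [0.4512, 0.2153, 0.1208]
orientation: [0.001, 0.661, 0.751, 0.001]
wrist_force: [1.4, 0.0, 1.2]
finger_gap: 0.0191
grip_force: 20.2
```

>>> jog_arm --moves '[{"fingers": 1,"slide": [0,1,0],"angular": [0,0,0]},{"fingers": 1,"slide": [0,1,0],"angular": [0,0,0]},{"fingers": 1,"slide": [0,1,-2],"angular": [0,0,0]},{"fingers": 1,"slide": [0,1,-5],"angular": [0,0,0]},{"fingers": 1,"slide": [0,1,-8],"angular": [0,0,0]},{"fingers": 1,"slide": [0,1,-11],"angular": [0,0,0]},{"fingers": 1,"slide": [0,1,-13.5],"angular": [0,0,0]},{"fingers": 1,"slide": [0,1,-15],"angular": [0,0,0]},{"fingers": 1,"slide": [0,1,-16],"angular": [0,0,0]},{"fingers": 1,"slide": [0,1,-16],"angular": [0,0,0]}]' --squeeze 60

```text
clock: 5.33
tcp_pos: [0.4512, 0.2153, 0.1369]
orientation: [0.0, 0.66, 0.751, 0.0]
wrist_force: [-0.1, 0.0, 4.0]
finger_gap: 0.0177
grip_force: 59.7
```

>>> jog_arm --moves '[{"fingers": 1,"slide": [0,0,-0.7],"angular": [0,0,0]},{"fingers": 1,"slide": [0,0,-1.4],"angular": [0,0,0]},{"fingers": 1,"slide": [0,0,-2],"angular": [0,0,0]},{"fingers": 1,"slide": [0,0,-2],"angular": [0,0,0]}]'

```text
clock: 5.67
tcp_pos: [0.4511, 0.2153, 0.1372]
orientation: [-0.0, 0.66, 0.751, -0.0]
wrist_force: [3.7, 2.3, -10.9]
finger_gap: 0.0177
grip_force: 59.2
```

>>> jog_arm --moves '[{"fingers": 1,"slide": [0,0,1.5],"angular": [0,0,0]},{"fingers": 0.3,"slide": [0,0,1.5],"angular": [0,0,0]},{"fingers": 0.3,"slide": [0,0,1.5],"angular": [0,0,0]},{"fingers": 0.3,"slide": [0,0,1.5],"angular": [0,0,0]},{"fingers": 0.3,"slide": [0,0,-10],"angular": [0,0,0]},{"fingers": 0.3,"slide": [0,0,-30],"angular": [0,0,0]},{"fingers": 0.3,"slide": [0,0,-55],"angular": [0,0,0]},{"fingers": 0.3,"slide": [0,0,-65],"angular": [0,0,0]},{"fingers": 0.3,"slide": [0,0,-67],"angular": [0,0,0]}]'

```text
clock: 6.42
tcp_pos: [0.4526, 0.2156, 0.2078]
orientation: [0.001, 0.66, 0.751, 0.002]
wrist_force: [0.5, 0.1, -0.5]
finger_gap: 0.0599
grip_force: 0.0
```

```bash
python3 - <<'E'
from h import *
a=read_camera("scene")
c=a["color"][155:275,170:300,::-1];cv2.imwrite("pics/c5.png",cv2.resize(c,None,fx=5,fy=5,interpolation=cv2.INTER_CUBIC))
print([ (np.round(q["point"],1),q["p"]) for q in tip_of("lock_knob_grip",a)], proj(a,[.4502,.2152,.139]),proj(a,[.4502,.2152,.123]))
E
python3 go.py .569 .0705 .14 7.3
```

```text
[(array([201.9, 186.6]), 0.62)] [[203.10522312 187.64270043]] [[203.59818255 191.82340884]]
clock 6.52 tcp [0.4514 0.2153 0.2054] F [0.3 0.9 0.1] j6 1.73 slide [-158.6   98.1   65.4] ang [ 0.1 -0.   0. ]
tool axes in world
 [[-0.128  0.992  0.001]
 [ 0.992  0.128  0.   ]
 [ 0.     0.001 -1.   ]]
```

View pics/c5.png

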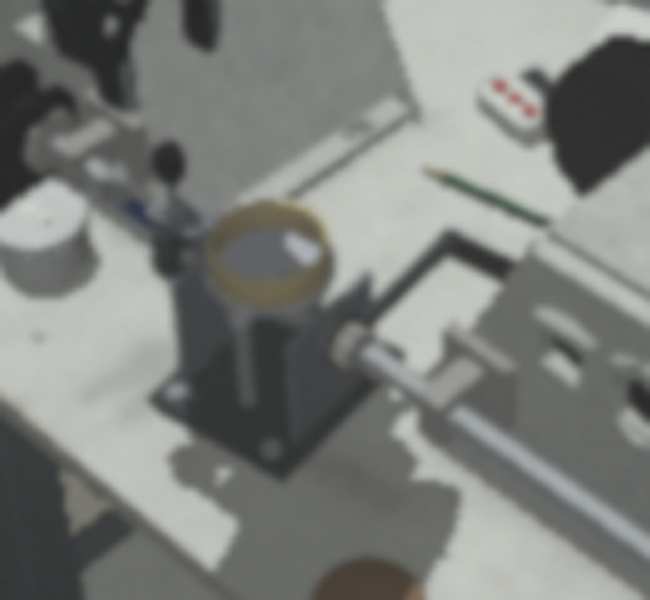

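```bash
python3 - <<'E'
from h import *
a,b=read_camera("scene"),read_camera("top")
out=[]
for p,uv in((a,(296,178)),(b,(287,149))):
    m=(p["color"].max(2)<50).astype(np.uint8);n,l,st,c=cv2.connectedComponentsWithStats(m)
    i=l[uv[1],uv[0]];print(i,st[i],c[i]);ys,xs=np.where(l==i);out.append((xs,ys))
    ext=[(xs[k],ys[k]) for k in(xs.argmin(),xs.argmax(),ys.argmin(),ys.argmax())];print(ext)
    for z in(0,.08,.14,.2): print(z,[atz(p,e,z).round(3)[:2].tolist() for e in ext])
A=cv2.resize(a["color"][90:240,230:370],None,fx=4,fy=4,interpolation=cv2.INTER_CUBIC)[:,:,::-1]
cv2.imwrite("pics/c6.png",A)
E
```

```text
25 [281 164  20  24 232] [292.05603448 175.39224138]
[(np.int64(281), np.int64(174)), (np.int64(300), np.int64(165)), (np.int64(293), np.int64(164)), (np.int64(286), np.int64(187))]
0 [[0.784, 0.198], [0.871, 0.181], [0.859, 0.204], [0.742, 0.14]]
0.08 [[0.706, 0.138], [0.786, 0.122], [0.774, 0.143], [0.668, 0.085]]
0.14 [[0.648, 0.092], [0.721, 0.078], [0.711, 0.097], [0.613, 0.044]]
0.2 [[0.59, 0.047], [0.657, 0.034], [0.647, 0.051], [0.558, 0.003]]
36 [ 266  134   43   30 1099] [287.46860783 148.30300273]
[(np.int64(266), np.int64(150)), (np.int64(308), np.int64(137)), (np.int64(288), np.int64(134)), (np.int64(282), np.int64(163))]
0 [[0.684, 0.082], [0.722, -0.034], [0.729, 0.022], [0.648, 0.038]]
0.08 [[0.665, 0.087], [0.7, -0.019], [0.707, 0.032], [0.633, 0.047]]
0.14 [[0.651, 0.091], [0.684, -0.008], [0.69, 0.039], [0.621, 0.054]]
0.2 [[0.638, 0.095], [0.668, 0.003], [0.674, 0.047], [0.61, 0.06]]
```

View pics/c6.png

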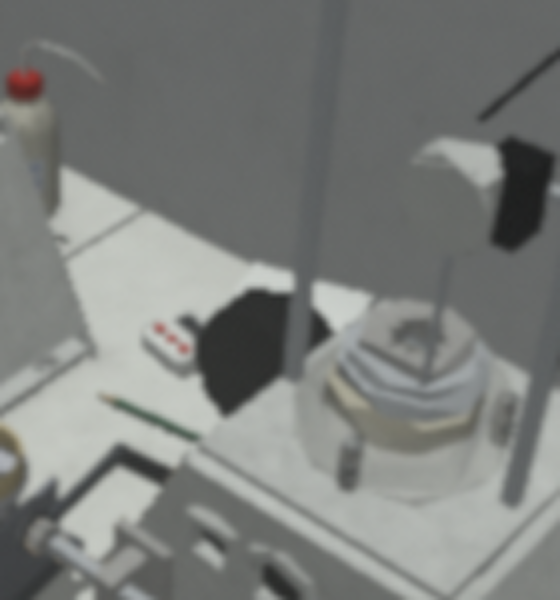

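>>> jog_arm --moves '[{"fingers": 0.5,"slide": [-15,8,0],"angular": [0,0,0]},{"fingers": 0.5,"slide": [-40,20,0],"angular": [-3,0,0]},{"fingers": 0.5,"slide": [-70,36,5],"angular": [-6,0,0]},{"fingers": 0.5,"slide": [-102,53,10],"angular": [-10,0,0]},{"fingers": 0.5,"slide": [-132,68,25],"angular": [-13,0,0]},{"fingers": 0.5,"slide": [-152,78,45],"angular": [-15,0,0]},{"fingers": 0.5,"slide": [-160,83,60],"angular": [-15,0,0]},{"fingers": 0.5,"slide": [-160,83,70],"angular": [-15,0,0]},{"fingers": 0.5,"slide": [-160,83,71],"angular": [-15,0,0]},{"fingers": 0.5,"slide": [-160,83,71],"angular": [-15,0,0]}]'

```text
clock: 7.45
tcp_pos: [0.5524, 0.067, 0.1323]
orientation: [0.085, 0.655, 0.744, 0.097]
wrist_force: [-0.3, -0.4, 0.1]
finger_gap: 0.0428
grip_force: 0.0
```

```bash
cat > st.py <<'E'
from h import *
s=get_state();q=s["orientation"];M=R.from_quat([q[1],q[2],q[3],q[0]]).as_matrix()
a=np.radians(7.3);lx=np.array([np.cos(a),np.sin(a),0]);ly=np.array([-np.sin(a),np.cos(a),0])
C=np.array([.4605,.1439,0]);t=s["tcp_pos"]-C;g=t-.008*M[:,2]
print(round(s["clock"],2),"TCP in lift mm",np.round([t@lx*1e3,t@ly*1e3,t[2]*1e3],1),"grasp",np.round([g@lx*1e3,g@ly*1e3,g[2]*1e3],1),"F lift",np.round([s["wrist_force"]@lx,s["wrist_force"]@ly,s["wrist_force"][2]],1),"gap",s["finger_gap"],s["grip_force"])
print("toolz lift",np.round([M[:,2]@lx,M[:,2]@ly,M[2,2]],3),"tooly",np.round([M[:,1]@lx,M[:,1]@ly,M[2,1]],3),s["joint_pos"].round(2))
E
python3 st.py; python3 - <<'E'
from h import *
a,b=read_camera("scene"),read_camera("top")
A=a["color"][150:250,215:315,::-1];B=b["color"][140:240,215:315,::-1]
cv2.imwrite("pics/c7.png",cv2.resize(np.hstack([A,B]),None,fx=4,fy=4,interpolation=cv2.INTER_CUBIC))
for p in(a,b):
  for n in("lever_handle",): print([(np.round(q["point"],1),q["p"],atz(p,q["point"],.07).round(3)) for q in tip_of(n,p)[:2]])
  print(proj(p,[.5709,.0693,.07]))
E
```

```text
7.45 TCP in lift mm [ 81.4 -87.9 132.3] grasp [ 79.3 -87.9 140. ] F lift [-0.4 -0.4  0.1] gap 0.042809002078404816 0.0
toolz lift [ 0.255  0.001 -0.967] tooly [ 0.967 -0.     0.255] [-0.05  0.15 -0.48  0.68  0.05  1.4 ]
[(array([266.8, 207.7]), 0.7, array([0.567, 0.074, 0.07 ])), (array([201.3, 186.6]), 0.67, array([0.497, 0.287, 0.07 ]))]
[[268.94954015 207.87311244]]
[(array([270. , 188.9]), 0.49, array([0.569, 0.076, 0.07 ]))]
[[272.75302324 188.05491998]]
```

View pics/c7.png

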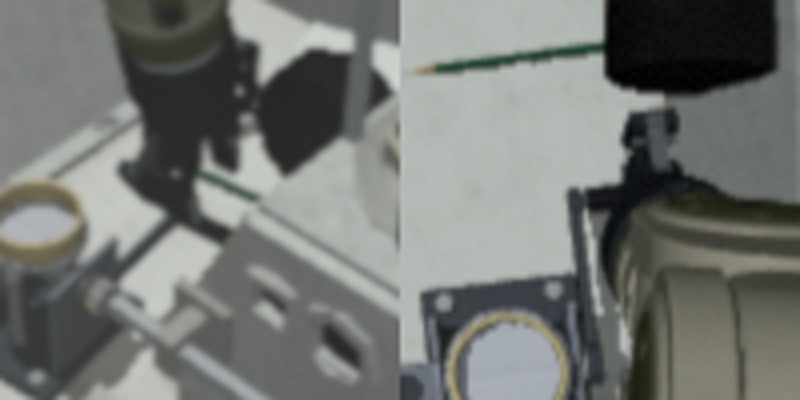

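>>> jog_arm --moves '[{"fingers": 0.5,"slide": [0,2,10],"angular": [0,0,0]},{"fingers": 0.5,"slide": [0,2,28],"angular": [0,0,0]},{"fingers": 0.5,"slide": [0,2,44],"angular": [0,0,0]},{"fingers": 0.5,"slide": [0,2,55],"angular": [0,0,0]},{"fingers": 0.5,"slide": [0,2,63],"angular": [0,0,0]},{"fingers": 0.5,"slide": [0,2,68],"angular": [0,0,0]},{"fingers": 0.5,"slide": [0,2,69],"angular": [0,0,0]},{"fingers": 0.5,"slide": [0,2,69],"angular": [0,0,0]}]'

```text
clock: 8.32
tcp_pos: [0.5737, 0.0698, 0.0681]
orientation: [0.086, 0.655, 0.744, 0.098]
wrist_force: [-0.4, 0.3, -0.1]
finger_gap: 0.0427
grip_force: 0.0
```

>>> jog_arm --moves '[{"fingers": 0.6,"slide": [0,0,0],"angular": [0,0,0]},{"fingers": 0.7,"slide": [0,0,0],"angular": [0,0,0]},{"fingers": 0.8,"slide": [0,0,0],"angular": [0,0,0]},{"fingers": 0.85,"slide": [0,0,0],"angular": [0,0,0]},{"fingers": 0.9,"slide": [0,0,0],"angular": [0,0,0]},{"fingers": 1,"slide": [0,0,0],"angular": [0,0,0]},{"fingers": 1,"slide": [0,0,0],"angular": [0,0,0]}]' --squeeze 20

```text
clock: 8.9
tcp_pos: [0.5722, 0.0696, 0.0674]
orientation: [0.085, 0.655, 0.745, 0.097]
wrist_force: [-4.6, 0.3, -0.3]
finger_gap: 0.0158
grip_force: 20.7
```

```bash
python3 st.py
```

```text
8.9 TCP in lift mm [101.4 -87.9  67.4] grasp [ 99.3 -87.9  75.2] F lift [-4.6  0.9 -0.3] gap 0.015819975980548892 20.733644084539264
toolz lift [ 0.256  0.    -0.967] tooly [0.967 0.    0.256] [-0.04  0.26 -0.53  0.53  0.04  1.41]
```

```bash
cat > arc.py <<'E'
import numpy as np,sys
a,b,n,oy=map(float,sys.argv[1:])
for th in np.linspace(a,b,int(n)+1)[1:]:
    dx,dz=100*(np.cos(th)-np.cos(a)),100*(np.sin(th)-np.sin(a)); print(round(th,3),[0,round(.967*dx+.256*dz+oy,1),round(.256*dx-.967*dz,1)])
E
python3 arc.py 0 .785 9 -1.3
```

```text
0.087 [0, np.float64(0.6), np.float64(-8.5)]
0.174 [0, np.float64(1.7), np.float64(-17.2)]
0.262 [0, np.float64(2.0), np.float64(-25.9)]
0.349 [0, np.float64(1.6), np.float64(-34.6)]
0.436 [0, np.float64(0.5), np.float64(-43.2)]
0.523 [0, np.float64(-1.4), np.float64(-51.8)]
0.611 [0, np.float64(-4.1), np.float64(-60.1)]
0.698 [0, np.float64(-7.5), np.float64(-68.1)]
0.785 [0, np.float64(-11.5), np.float64(-75.8)]
```

>>> jog_arm --moves '[{"fingers": 1,"slide": [0,-1.3,0],"angular": [0,0,0]},{"fingers": 1,"slide": [0,-1.3,0],"angular": [0,0,0]},{"fingers": 1,"slide": [0,0,-4],"angular": [0,0,0]},{"fingers": 1,"slide": [0,0.6,-8.5],"angular": [0,0,0]},{"fingers": 1,"slide": [0,1.7,-17.2],"angular": [0,0,0]},{"fingers": 1,"slide": [0,2,-25.9],"angular": [0,0,0]},{"fingers": 1,"slide": [0,2,-25.9],"angular": [0,0,0]},{"fingers": 1,"slide": [0,2,-25.9],"angular": [0,0,0]}]' --squeeze 40

```text
clock: 9.57
tcp_pos: [0.568, 0.0691, 0.0943]
orientation: [0.086, 0.655, 0.744, 0.098]
wrist_force: [-4.8, -0.1, -3.3]
finger_gap: 0.0157
grip_force: 40.5
```

```bash
python3 st.py; python3 arc.py .262 1.05 10 0
```

```text
9.57 TCP in lift mm [ 97.1 -87.9  94.3] grasp [ 95.  -87.9 102. ] F lift [-4.8  0.5 -3.3] gap 0.015665606702373304 40.49651705659926
toolz lift [ 0.258  0.    -0.966] tooly [0.966 0.    0.258] [-0.04  0.22 -0.51  0.59  0.04  1.41]
0.341 [0, np.float64(-0.3), np.float64(-7.9)]
0.42 [0, np.float64(-1.3), np.float64(-15.7)]
0.498 [0, np.float64(-2.9), np.float64(-23.4)]
0.577 [0, np.float64(-5.0), np.float64(-31.0)]
0.656 [0, np.float64(-7.8), np.float64(-38.4)]
0.735 [0, np.float64(-11.1), np.float64(-45.5)]
0.814 [0, np.float64(-15.0), np.float64(-52.4)]
0.892 [0, np.float64(-19.4), np.float64(-58.9)]
0.971 [0, np.float64(-24.3), np.float64(-65.1)]
1.05 [0, np.float64(-29.7), np.float64(-70.8)]
```

>>> jog_arm --moves '[{"fingers": 1,"slide": [0,-1,-5],"angular": [0,0,0]},{"fingers": 1,"slide": [0,-2,-12],"angular": [0,0,0]},{"fingers": 1,"slide": [0,-3.2,-20],"angular": [0,0,0]},{"fingers": 1,"slide": [0,-5.2,-28],"angular": [0,0,0]},{"fingers": 1,"slide": [0,-8.2,-36.5],"angular": [0,0,0]},{"fingers": 1,"slide": [0,-12,-45],"angular": [0,0,0]},{"fingers": 1,"slide": [0,-16,-52.4],"angular": [0,0,0]},{"fingers": 1,"slide": [0,-20.4,-58.9],"angular": [0,0,0]},{"fingers": 1,"slide": [0,-20.4,-58.9],"angular": [0,0,0]},{"fingers": 1,"slide": [0,-20.4,-58.9],"angular": [0,0,0]}]'

```text
clock: 10.4
tcp_pos: [0.533, 0.0646, 0.1453]
orientation: [0.086, 0.655, 0.744, 0.098]
wrist_force: [-5.4, 0.6, -6.7]
finger_gap: 0.0153
grip_force: 40.2
```

```bash
python3 st.py; python3 arc.py .892 1.45 7 0
```

```text
10.4 TCP in lift mm [ 61.8 -87.9 145.3] grasp [ 59.8 -87.9 153. ] F lift [-5.2  1.3 -6.7] gap 0.015286375593336026 40.15195084735751
toolz lift [ 0.258  0.    -0.966] tooly [0.966 0.    0.258] [-0.05  0.1  -0.51  0.71  0.05  1.39]
0.972 [0, np.float64(-5.0), np.float64(-6.2)]
1.051 [0, np.float64(-10.4), np.float64(-12.1)]
1.131 [0, np.float64(-16.3), np.float64(-17.4)]
1.211 [0, np.float64(-22.6), np.float64(-22.3)]
1.291 [0, np.float64(-29.3), np.float64(-26.7)]
1.37 [0, np.float64(-36.3), np.float64(-30.5)]
1.45 [0, np.float64(-43.6), np.float64(-33.7)]
```

>>> jog_arm --moves '[{"fingers": 1,"slide": [0,-3,-2.5],"angular": [0,0,0]},{"fingers": 1,"slide": [0,-6,-5.6],"angular": [0,0,0]},{"fingers": 1,"slide": [0,-11.4,-11.2],"angular": [0,0,0]},{"fingers": 1,"slide": [0,-17.3,-16.5],"angular": [0,0,0]},{"fingers": 1,"slide": [0,-23.6,-21.4],"angular": [0,0,0]},{"fingers": 1,"slide": [0,-30.2,-25.8],"angular": [0,0,0]},{"fingers": 1,"slide": [0,-37.2,-29.6],"angular": [0,0,0]},{"fingers": 1,"slide": [0,-44.3,-32.8],"angular": [0,0,0]},{"fingers": 1,"slide": [0,-44.3,-32.8],"angular": [0,0,0]},{"fingers": 1,"slide": [0,-44.3,-32.8],"angular": [0,0,0]}]'

```text
clock: 11.23
tcp_pos: [0.4821, 0.058, 0.1653]
orientation: [0.086, 0.655, 0.744, 0.098]
wrist_force: [-2.2, 3.3, -9.8]
finger_gap: 0.0156
grip_force: 39.9
```

```bash
python3 st.py; python3 - <<'E'
from h import *
P=np.array([[101.4,67.4],[97.1,94.3],[61.8,145.3]]);s=get_state();a=np.radians(7.3)
t=s["tcp_pos"]-[.4605,.1439,0];P=np.vstack([P,[1e3*(t[0]*np.cos(a)+t[1]*np.sin(a)),1e3*t[2]]])
for n,q in(("R100",P),("no P0",P[1:])):
    r=least_squares(lambda c:np.hypot(*(q-c).T)-100,[1,67]);d=P-r.x;print(n,r.x,r.fun.round(2),"angles",np.arctan2(d[:,1],d[:,0]).round(3))
E
```

```text
11.23 TCP in lift mm [ 10.5 -87.9 165.3] grasp [  8.4 -87.9 173. ] F lift [-1.7  3.6 -9.8] gap 0.015647856158586004 39.893093425780535
toolz lift [ 0.258  0.    -0.966] tooly [0.966 0.    0.258] [-0.08 -0.02 -0.58  0.75  0.05  1.37]
R100 [ 1.34637584 65.67395511] [ 0.07 -0.06 -0.03  0.04] angles [0.017 0.29  0.921 1.479]
no P0 [ 1.2684931 65.7119245] [ 0.   -0.01  0.01] angles [0.017 0.29  0.921 1.479]
```

>>> jog_arm --moves '[{"fingers": 1,"slide": [0,-2,0],"angular": [0,0,0]},{"fingers": 1,"slide": [0,-4.5,-0.7],"angular": [0,0,0]},{"fingers": 1,"slide": [0,-7,-1.3],"angular": [0,0,0]},{"fingers": 1,"slide": [0,-9,-1.9],"angular": [0,0,0]},{"fingers": 1,"slide": [0,-9,-1.9],"angular": [0,0,0]},{"fingers": 1,"slide": [0,-9,-1.9],"angular": [0,0,0]},{"fingers": 1,"slide": [0,-9,-1.9],"angular": [0,0,0]}]'

```text
clock: 11.82
tcp_pos: [0.4755, 0.0572, 0.1657]
orientation: [0.087, 0.655, 0.744, 0.099]
wrist_force: [2.1, 4.6, -10.9]
finger_gap: 0.0155
grip_force: 39.7
```

```bash
python3 st.py; python3 - <<'E'
from h import *
a,b=read_camera("scene"),read_camera("top")
A=a["color"][130:260,185:285,::-1];B=b["color"][150:280,190:290,::-1]
cv2.imwrite("pics/c8.png",cv2.resize(np.hstack([A,B]),None,fx=4,fy=4,interpolation=cv2.INTER_CUBIC))
E
python3 st.py
```

```text
11.82 TCP in lift mm [  3.9 -87.9 165.7] grasp [  1.8 -88.  173.4] F lift [  2.7   4.3 -10.9] gap 0.015496532680151843 39.71568080596626
toolz lift [ 0.261  0.001 -0.965] tooly [0.965 0.001 0.261] [-0.08 -0.03 -0.59  0.75  0.06  1.37]
11.92 TCP in lift mm [  3.9 -88.  165.7] grasp [  1.8 -88.  173.4] F lift [  2.9   4.4 -11.7] gap 0.015472906544650954 39.719926128163934
toolz lift [ 0.261  0.001 -0.965] tooly [0.965 0.001 0.261] [-0.08 -0.03 -0.59  0.75  0.05  1.37]
```

View pics/c8.png

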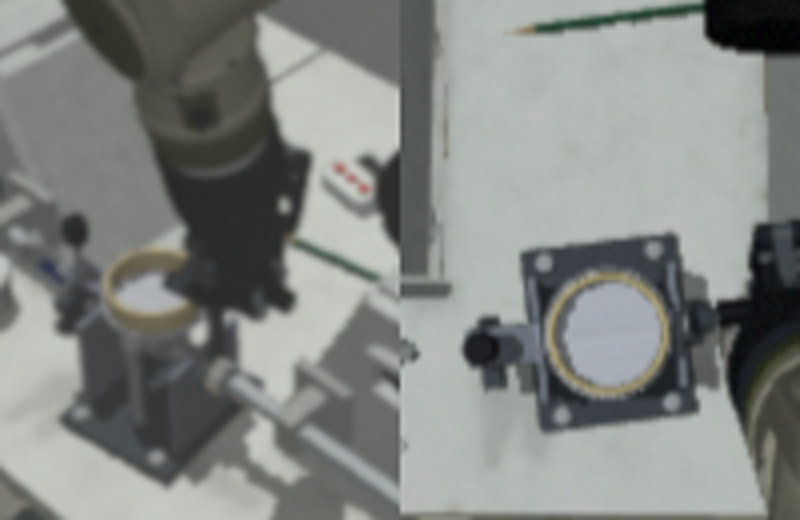

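>>> jog_arm --moves '[{"fingers": 1,"slide": [0,-1.5,0],"angular": [0,0,0]},{"fingers": 1,"slide": [0,-3,0],"angular": [0,0,0]},{"fingers": 1,"slide": [0,-3.4,0],"angular": [0,0,0]},{"fingers": 1,"slide": [0,-3.4,0],"angular": [0,0,0]},{"fingers": 1,"slide": [0,-3.4,0],"angular": [0,0,0]},{"fingers": 1,"slide": [0,-3.4,0],"angular": [0,0,0]}]'

```text
clock: 12.42
tcp_pos: [0.4733, 0.0568, 0.1656]
orientation: [0.088, 0.654, 0.744, 0.1]
wrist_force: [2.9, 5.2, -8.5]
finger_gap: 0.0158
grip_force: 39.9
```

```bash
python3 st.py
```

```text
12.42 TCP in lift mm [  1.7 -88.  165.6] grasp [ -0.4 -88.  173.4] F lift [ 3.6  4.7 -8.5] gap 0.015838958514864096 39.85868610441685
toolz lift [ 0.264  0.001 -0.965] tooly [0.965 0.001 0.264] [-0.08 -0.04 -0.6   0.75  0.06  1.37]
```

```bash
python3 -c "
from workcell import *
print(hand_in())"
```

```text
the job is handed in; nothing more can be done
None
```

I pulled the lock knob to its stop, where it stayed out. I then swung the lever to upright (about 1.57 rad by my circle fit) and handed the job in with the gripper still holding the handle. The last picture, taken about 2 mm short of the final position, showed the ring lying in its table.

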